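# Set the studio press's lift valve to float

## Task

The hydraulic block press next to the bench must let its platen rest freely on the print: push the red-knobbed lift lever forward, away from the robot, past its stiff detent until it drops fully home in the float notch and stays there by itself, then let go of it. Leave the black-knobbed bed lever in its neutral position and do not shove or tip the glass jar of brushes.

Things in the scene. Friction and masses are not known exactly. Their poses are not given: they have to be found in the camera images.
- lift_valve: Red-knobbed valve, fixed to the bench: grey block 96 x 52 mm, 58 mm high (124 mm long over its end caps), on a dark foot plate 140 x 100 x 8 mm. Origin: centre of the plate's underside; z up; x: the way the lever is to be pushed, within 30 degrees of straight away from the robot. The lever turns about an axis along y, 62 mm above the origin; steel plates beside it reach 47 mm above that axis.
- lift_knob (a point): Centre of the lift lever's red ball, 34 mm in diameter, 120 mm from the lever's axis on a 12 mm steel rod: 182 mm above the bench when upright. A red collar 18 mm across reaches 30 mm below the ball's centre.
- lift_lever (a joint): Red lever's angle, rad: 0 upright (neutral, white marks), positive towards its valve's +x. Starts within 0.08 of 0; stops at -0.35 and 0.70. Light (about 1 N at the ball) up to 0.25, then the detent takes 7 to 9 N at about 0.35, easing to its crest at about 0.54. Let go before the crest, it springs back near neutral; past it, it snaps by itself to the stop near 0.70 (float notch, yellow marks) and stays.
- bed_valve: Black-knobbed valve: the same as lift_valve but for its black ball; same origin and axes. The two stand side by side, origins at least 170 mm apart; which one is on the left changes.
- bed_lever (a joint): Black lever's angle, rad; same meaning and feel as lift_lever. Starts within 0.08 of 0 and must stay near 0.
- brush_jar: Loose green glass jar, 72 mm in diameter, 100 mm high, with brushes standing in it to about 220 mm above the bench. Origin: centre of its underside. It stands well to the left (+y) of both valves.

How it is judged:
By the outcome, as a careful person would: the job done as asked, in the order asked, and still so for the second after the job is handed in, with the robot touching nothing.
It also fails if it takes over 29 s, if anything falls off the work surface, if the arm or the gripper's body presses on something with over 40 N, if the wrist force passes 120 N, or if a joint passes its speed limit or range.

## Robot

A 6-joint arm with a two-finger parallel gripper is mounted at the origin on the work surface. World frame = base frame: x ahead of the robot, y to its left, z up, the work surface at z = 0. Lengths are in m, angles in rad, forces in N, time in s.
With the tool pointing down it reaches from about 0.4 to 0.925 m from the base axis. Payload 12.5 kg.
Tool frame: the origin (TCP) lies midway between the tips of the shut fingers; the grasp point (between the pads) lies 19 mm behind it; z points along the fingers, y is the direction in which the jaws open and shut (so a half turn about z gives the same grasp; the last joint's range is limited). The gripper opens to 95 mm and grips with 3 to 60 N. Pads are 20 mm wide; open, the fingers measure 119 mm over their backs; the gripper's body (75 mm by 180 mm) begins 59 mm behind the grasp point.
Start: joints at [1.048, 0.491, 1.559, -0, 1.092, -0.106], TCP at [0.253, 0.572, 0.185] pointing down, gripper open.
Joint ranges: [-3.1, 3.1], [-0.84, 2.19], [0.05, 2.79], [-1.13, 4.28], [0.06, 2.93], [-2.69, 2.69]. Speed limits (rad/s): [2.22, 2.22, 2.79, 3.14, 3.14, 3.14].

## Interface

Orientations are given as a unit quaternion [w, x, y, z].
In Python, from cell import env gives the robot as it stands. The module is installed in compiled form; this text tells all that it offers.
- The arm moves only by the tool move_arm, never from a script. Its argument "plan" is a list of rows, each an object with "dp": the shift along the tool's x, y, z as a fraction of full scale, a list of three; "turn": the turn, a rotation vector about the tool's x, y, z as a fraction of full scale, a list of three; "hand": the opening, from -1 (shut) to 1 (fully open). In form: [{"dp": [x, y, z], "turn": [rx, ry, rz], "hand": hand}, ...]. A call has 1 to 12 rows; each row is the pose to reach, as a shift and turn from the pose measured when the call began, along the tool's axes at that moment; what a row does not reach only later rows make up. Full scale, the value 1, is 0.1 m for a shift and 60 degrees for a turn. A row lasts 1/10 s, in which the tool goes at most 50 mm and 8.59 degrees, less where a joint would pass 70% of its speed; a pose out of reach is approached as far as the arm can. A call with a number of a shift or a turn outside -1 to 1 is refused whole. A call with a gripper value outside its range is refused whole. The fingers move at their own pace and stop on an object; "newtons" is the grip in N (left out, the last holds). Time passes only in rows, so rows that repeat a pose let the fingers close. It gives the time, the measured TCP pose, the force and the opening at its end, in the units of the state.
- env.sense(): the state, without advancing time (a new reading comes with each control period).
- env.get_image(name): name is "scene" or "top" or "wrist"; returns a dict with "image" (384x512x3 uint8, red, green, blue), "mtx" (3x3 intrinsics, pixels), "dist_coeffs" ([k1, k2, p1, p2, k3] as OpenCV has them; the pictures are not rectified), "R" (3x3) and "t" (3): a world point X has camera coordinates R X + t. Camera axes: x right, y down, z forward; pixel columns grow to the right and rows downward; lengths in m; the calibration is good to about 2 mm. A picture is of the moment at which its call begins. There is no depth.
- env.hand_in(): hands the job in, once; it reports no verdict.
The state is a dict: "clock": time; "joints": joint angles; "joint_velocities": joint speeds; "effort": joint torques, N m; "tcp_pos": TCP position; "tcp_rot": TCP orientation; "wrist_force": force on the tool from outside, world axes, zero at the start; "ft_torque": the same for the moment, N m; "width": opening from 0.0 (shut) to 1.0 (fully open).
Only numpy, scipy, OpenCV 4.12 (cv2) and the standard library are available. Lean on these libraries where they do the work, as an engineer would, in place of code of your own. Each camera call takes 0.05 s, during which the arm holds its last target.

## Working session

There is one attempt and no reset: what is moved stays moved. The work goes in short steps, Python scripts to look and compute and a tool call to move; the robot and the scene stay as the last step left them, time stands still between calls to the robot, and variables do not carry over. Pictures are saved under pics/ and viewed, and the job is handed in when it is done.

Besides the shell and the picture viewer there is one more tool, called by a JSON object that holds its "api" and its "payload", one argument or row to a line. move_arm: Moves the arm, as the interface text tells. Shift numbers are shares of 0.1 m and turn numbers shares of 60 degrees, none past 1 either way. Its arguments: {"type":"object","properties":{"plan":{"type":"array","items":{"type":"object","properties":{"dp":{"type":"array","items":{"type":"number"}},"turn":{"type":"array","items":{"type":"number"}},"hand":{"type":"number"}}}},"newtons":{"type":"number"}},"required":["plan"]}

```bash
mkdir -p pics; cat > h.py <<'E'
import numpy as np, cv2
from cell import env
def ray(im,uv):
    p=cv2.undistortPoints(np.array([[uv]],float),np.array(im['mtx']),np.array(im['dist_coeffs']))[0,0]
    R=np.array(im['R']);t=np.array(im['t'])
    d=R.T@np.array([p[0],p[1],1]);return -R.T@t,d/np.linalg.norm(d)
def plane(im,uv,z):
    o,d=ray(im,uv);return o+d*(z-o[2])/d[2]
def cross(r1,r2):
    A=np.stack([r1[1],-r2[1]],1);s=np.linalg.lstsq(A,r2[0]-r1[0],rcond=None)[0]
    a=r1[0]+s[0]*r1[1];b=r2[0]+s[1]*r2[1];return (a+b)/2,np.linalg.norm(a-b)
def save(im,n): cv2.imwrite('pics/%s.png'%n,np.array(im['image'])[:,:,::-1])
def blobs(im,lo,hi,mn=40):
    h=cv2.cvtColor(np.array(im['image']),cv2.COLOR_RGB2HSV)
    m=cv2.inRange(h,np.array(lo),np.array(hi))
    n,_,s,c=cv2.connectedComponentsWithStats(m)
    return [(s[i].tolist(),c[i].round(1).tolist()) for i in range(1,n) if s[i][4]>mn]
E
python3 - <<'E'
from h import *
print(env.sense())
for n in ['scene','top']:
    im=env.get_image(n);save(im,n+'0');print(n,np.round(im['t'],3), 'cam',(-np.array(im['R']).T@im['t']).round(3))
    print('red',blobs(im,[0,140,60],[8,255,255]),blobs(im,[172,140,60],[180,255,255]))
    print('blk',blobs(im,[0,0,0],[180,255,45]))
E
```

```text
{'clock': 0.0, 'joints': array([ 1.04842080e+00,  4.91578484e-01,  1.55946106e+00, -3.14338425e-05,
        1.09170370e+00, -1.05602803e-01]), 'joint_velocities': array([ 0.0002086 , -0.00042936, -0.00139468,  0.00097081,  0.0012497 ,
        0.00087509]), 'effort': array([-6.23500637e-04, -6.12625122e+01, -2.58183521e+01,  6.92400662e-02,
        4.82576201e-02, -1.35636601e-04]), 'tcp_pos': array([0.25285282, 0.57125687, 0.18474601]), 'tcp_rot': array([-1.64422148e-04,  2.06874309e-01,  9.78367359e-01, -5.51477285e-04]), 'wrist_force': array([ 0.77699501,  0.19045952, -0.466489  ]), 'ft_torque': array([-0.04204824, -0.03172699, -0.00991072]), 'width': 1.0026399909559078}
scene [ 0.319 -0.233  1.549] cam [1.142 0.698 0.874]
red [([212, 112, 10, 14, 98], [216.7, 117.6]), ([165, 263, 17, 15, 141], [172.9, 270.2]), ([411, 352, 24, 21, 119], [420.7, 363.3]), ([242, 358, 36, 21, 302], [259.5, 370.9])] []
blk [([394, 0, 52, 64, 1131], [416.2, 27.7]), ([500, 19, 12, 7, 43], [506.2, 21.9]), ([385, 52, 11, 40, 169], [391.4, 72.3]), ([313, 64, 13, 35, 304], [318.9, 81.0]), ([492, 69, 20, 38, 
[... 214 characters left out ...]
9], [505.9, 184.0]), ([428, 322, 7, 11, 52], [431.1, 326.7]), ([438, 369, 9, 7, 41], [441.9, 372.3])]
top [0.085 0.579 0.94 ] cam [0.519 0.131 0.969]
red [([432, 64, 17, 20, 173], [438.3, 75.2]), ([124, 71, 25, 23, 169], [139.8, 85.5]), ([246, 77, 12, 14, 134], [251.7, 83.3]), ([0, 121, 18, 11, 54], [8.6, 126.2]), ([112, 157, 13, 22, 56], [120.0, 169.0]), ([362, 225, 15, 14, 166], [368.9, 231.5])] []
blk [([308, 137, 8, 7, 48], [311.2, 140.0]), ([492, 151, 11, 62, 272], [497.4, 180.5]), ([244, 196, 14, 14, 154], [250.6, 202.4]), ([0, 317, 18, 15, 133], [8.2, 323.0]), ([0, 329, 57, 55, 1546], [22.1, 357.9]), ([249, 358, 65, 26, 155], [279.2, 364.4]), ([265, 369, 48, 15, 453], [289.2, 378.1])]
```

View pics/scene0.png

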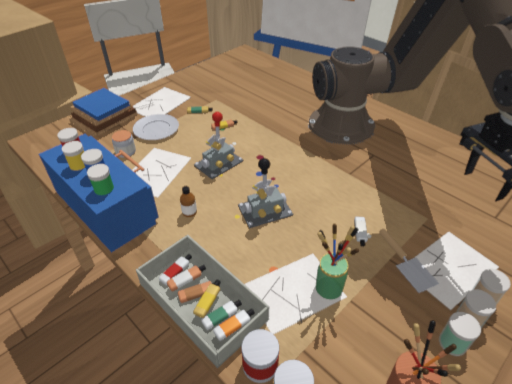

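View pics/top0.png

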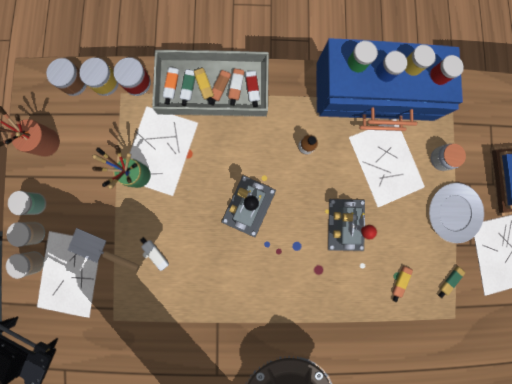

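The scene view shows the red ball at about (217,118) and the black ball at (264,166). The top view has red at (369,232), black at (251,202) and the jar at about (133,175). Red is on the right.

```bash
python3 - <<'E'
from h import *
T=env.get_image('top');S=env.get_image('scene')
r,e=cross(ray(T,(368.9,231.5)),ray(S,(216.7,117.6)));print('red',r.round(4),e)
b,e=cross(ray(T,(250.6,202.4)),ray(S,(263.7,165.7)));print('blk',b.round(4),e)
j=plane(T,(133,175),.1);print('jar',j)
img=np.array(T['image'])
c=img[180:265,210:390,::-1];cv2.imwrite('pics/crop.png',cv2.resize(c,None,fx=4.4,fy=4.4,interpolation=cv2.INTER_CUBIC))
h=cv2.cvtColor(img,cv2.COLOR_RGB2HSV)
m=cv2.inRange(h,np.array([0,0,0]),np.array([180,90,110]))
m[:, :210]=0;m[:,390:]=0;m[:165]=0;m[265:]=0
m=cv2.morphologyEx(m,cv2.MORPH_CLOSE,np.ones((5,5)))
for k in cv2.findContours(m,0,2)[0]:
    if cv2.contourArea(k)>500:
        R=cv2.minAreaRect(k);bp=cv2.boxPoints(R)
        P=np.array([plane(T,q,.008) for q in bp])
        print(bp.round(1).tolist());print(P.round(4).tolist(),P.mean(0).round(4),[np.linalg.norm(P[i]-P[i-1]).round(3) for i in range(4)])
        print([np.degrees(np.arctan2(*(P[i]-P[i-1])[[1,0]])).round(1) for i in range(4)])
E
```

```text
red [ 0.4752 -0.1549  0.1757] 0.00023692971750812858
blk [0.5374 0.1126 0.1743] 0.0005481104471166381
jar [0.60071458 0.39847042 0.1       ]
[[328.0, 198.0], [364.0, 198.0], [364.0, 249.0], [328.0, 249.0]]
[[0.556, -0.1009, 0.008], [0.5574, -0.2014, 0.008], [0.4183, -0.2017, 0.008], [0.4182, -0.1017, 0.008]] [ 0.4875 -0.1514  0.008 ] [np.float64(0.138), np.float64(0.101), np.float64(0.139), np.float64(0.1)]
[np.float64(0.4), np.float64(-89.2), np.float64(-179.9), np.float64(90.1)]
[[220.1999969482422, 221.5], [242.0, 173.6999969482422], [276.1000061035156, 189.3000030517578], [254.3000030517578, 237.10000610351562]]
[[0.4887, 0.1895, 0.008], [0.6178, 0.1333, 0.008], [0.5773, 0.0408, 0.008], [0.4485, 0.0978, 0.008]] [0.5331 0.1153 0.008 ] [np.float64(0.1), np.float64(0.141), np.float64(0.101), np.float64(0.141)]
[np.float64(66.3), np.float64(-23.5), np.float64(-113.6), np.float64(156.1)]
```

View pics/crop.png

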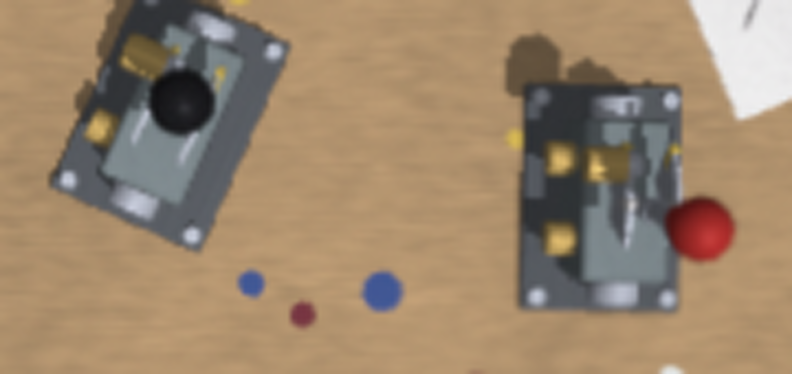

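Red valve: plate 139x100 mm as given, origin (0.488,-0.151), yaw about 0°. The ball is at (0.475,-0.155,0.176). That fits the lever geometry. I'll push it with shut fingers from behind, going round well above everything.

{"api": "move_arm", "payload": {
  "plan": [
    {"dp": [-0.3, -0.1, -0.4], "turn": [0, 0, -0.14], "hand": -1},
    {"dp": [-0.6, -0.25, -0.8], "turn": [0, 0, -0.28], "hand": -1},
    {"dp": [-0.9, -0.35, -0.8], "turn": [0, 0, -0.4], "hand": -1},
    {"dp": [-0.9, -0.35, -0.8], "turn": [0, 0, -0.4], "hand": -1},
    {"dp": [-0.9, -0.35, -0.8], "turn": [0, 0, -0.4], "hand": -1}
  ],
  "newtons": 40
}}

```text
clock: 0.7
tcp_pos: [0.3213, 0.5026, 0.2649]
tcp_rot: [-0.0, 0.001, 1.0, -0.0]
wrist_force: [-0.9, 0.3, -0.0]
width: 0.64
```

{"api": "move_arm", "payload": {
  "plan": [
    {"dp": [-0.4, -0.5, 0], "turn": [0, 0, 0], "hand": -1},
    {"dp": [-0.7, -1, 0], "turn": [0, 0, 0], "hand": -1},
    {"dp": [-0.7, -1, 0], "turn": [0, 0, 0], "hand": -1}
  ]
}}

```text
clock: 1.0
tcp_pos: [0.3917, 0.4008, 0.264]
tcp_rot: [-0.001, 0.002, 1.0, -0.001]
wrist_force: [0.3, 1.1, 0.3]
width: 0.387
```

{"api": "move_arm", "payload": {
  "plan": [
    {"dp": [-0.2, -0.5, 0], "turn": [0, 0, 0], "hand": -1},
    {"dp": [-0.2, -1, 0], "turn": [0, 0, 0], "hand": -1},
    {"dp": [-0.2, -1, 0], "turn": [0, 0, 0], "hand": -1}
  ]
}}

```text
clock: 1.3
tcp_pos: [0.4109, 0.2979, 0.2636]
tcp_rot: [-0.002, 0.004, 1.0, -0.002]
wrist_force: [0.9, 1.2, 0.8]
width: 0.136
```

{"api": "move_arm", "payload": {
  "plan": [
    {"dp": [0, -0.5, 0], "turn": [0, 0, 0], "hand": -1},
    {"dp": [0, -1, 0], "turn": [0, 0, 0], "hand": -1},
    {"dp": [0, -1, 0], "turn": [0, 0, 0], "hand": -1}
  ]
}}

```text
clock: 1.6
tcp_pos: [0.4095, 0.1953, 0.2636]
tcp_rot: [-0.002, 0.006, 1.0, -0.002]
wrist_force: [0.3, 0.5, 0.2]
width: 0.004
```

{"api": "move_arm", "payload": {
  "plan": [
    {"dp": [0, -0.5, 0], "turn": [0, 0, 0], "hand": -1},
    {"dp": [0, -1, 0], "turn": [0, 0, 0], "hand": -1},
    {"dp": [0, -1, 0], "turn": [0, 0, 0], "hand": -1}
  ]
}}

```text
clock: 1.9
tcp_pos: [0.4084, 0.0928, 0.2638]
tcp_rot: [-0.002, 0.008, 1.0, -0.002]
wrist_force: [0.3, 0.9, 0.8]
width: 0.003
```

{"api": "move_arm", "payload": {
  "plan": [
    {"dp": [0, -0.5, 0], "turn": [0, 0, 0], "hand": -1},
    {"dp": [0, -1, 0], "turn": [0, 0, 0], "hand": -1},
    {"dp": [0, -1, 0], "turn": [0, 0, 0], "hand": -1}
  ]
}}

```text
clock: 2.2
tcp_pos: [0.4074, -0.0099, 0.264]
tcp_rot: [-0.003, 0.01, 1.0, -0.003]
wrist_force: [0.4, -0.4, -0.4]
width: 0.005
```

{"api": "move_arm", "payload": {
  "plan": [
    {"dp": [0, -0.5, 0], "turn": [0, 0, 0], "hand": -1},
    {"dp": [0, -1, 0], "turn": [0, 0, 0], "hand": -1},
    {"dp": [0, -1, 0], "turn": [0, 0, 0], "hand": -1}
  ]
}}

```text
clock: 2.5
tcp_pos: [0.4062, -0.1125, 0.2642]
tcp_rot: [-0.003, 0.012, 1.0, -0.003]
wrist_force: [0.3, 0.1, 1.4]
width: 0.005
```

{"api": "move_arm", "payload": {
  "plan": [
    {"dp": [0, -0.4, 0], "turn": [0, 0, 0], "hand": -1},
    {"dp": [0, -0.4, 0.4], "turn": [0, 0, 0], "hand": -1},
    {"dp": [0, -0.4, 0.8], "turn": [0, 0, 0], "hand": -1},
    {"dp": [0, -0.4, 1], "turn": [0, 0, 0], "hand": -1},
    {"dp": [0, -0.4, 1], "turn": [0, 0, 0], "hand": -1}
  ]
}}

```text
clock: 3.0
tcp_pos: [0.4043, -0.1508, 0.1621]
tcp_rot: [-0.005, 0.012, 1.0, -0.001]
wrist_force: [-0.4, 0.4, 0.1]
width: 0.004
```

```bash
python3 - <<'E'
from h import *
print(env.sense()['tcp_pos'],env.sense()['wrist_force'])
a=[]
for n in ['scene','top']:
    im=env.get_image(n);i=np.array(im['image'])[:,:,::-1]
    i=i[60:260,120:340] if n=='scene' else i[130:330,220:440]
    a.append(cv2.resize(i,(396,360),interpolation=2))
    print([b for b in blobs(im,[0,140,60],[8,255,255]) ])
cv2.imwrite('pics/pre.png',np.hstack(a))
E
```

```text
[ 0.40428076 -0.15079514  0.16212902] [-0.37224667  0.42414497  0.0569234 ]
[([212, 112, 10, 14, 96], [216.7, 117.7]), ([165, 263, 17, 15, 141], [172.9, 270.2]), ([411, 352, 24, 21, 119], [420.7, 363.4]), ([242, 359, 36, 20, 304], [259.5, 370.9])]
[([432, 65, 17, 19, 170], [438.3, 75.4]), ([124, 71, 25, 23, 168], [139.6, 85.6]), ([246, 77, 12, 14, 133], [251.7, 83.2]), ([0, 121, 18, 11, 53], [8.5, 126.1]), ([113, 157, 12, 22, 55], [120.1, 168.8]), ([362, 225, 15, 14, 162], [368.8, 231.5])]
```

View pics/pre.png

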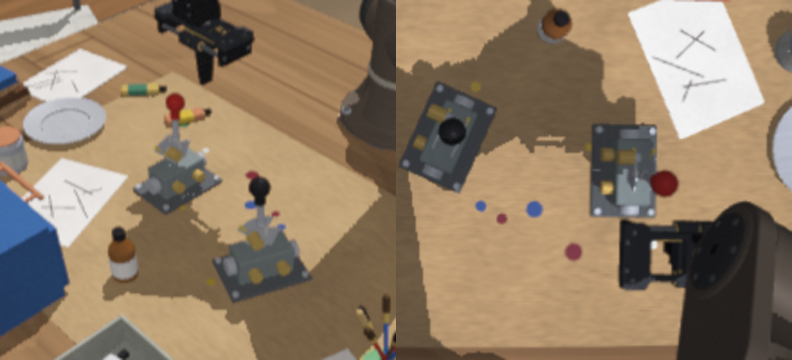

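The picture shows the shut fingers behind the red ball and in line with it, and the black lever and jar are clear. Next I lower 10 mm and push.

{"api": "move_arm", "payload": {
  "plan": [
    {"dp": [0, -0.02, 0.1], "turn": [0, 0, -0.02], "hand": -1},
    {"dp": [-0.2, -0.02, 0.1], "turn": [0, 0, -0.02], "hand": -1},
    {"dp": [-0.4, -0.02, 0.1], "turn": [0, 0, -0.02], "hand": -1},
    {"dp": [-0.55, -0.02, 0.1], "turn": [0, 0, -0.02], "hand": -1},
    {"dp": [-0.7, -0.02, 0.1], "turn": [0, 0, -0.02], "hand": -1},
    {"dp": [-0.8, -0.02, 0.1], "turn": [0, 0, -0.02], "hand": -1},
    {"dp": [-0.9, -0.02, 0.1], "turn": [0, 0, -0.02], "hand": -1},
    {"dp": [-0.9, -0.02, 0.1], "turn": [0, 0, -0.02], "hand": -1}
  ]
}}

```text
clock: 3.9
tcp_pos: [0.4957, -0.1559, 0.1542]
tcp_rot: [-0.003, 0.001, 1.0, -0.002]
wrist_force: [-3.8, 0.1, 1.8]
width: 0.006
```

{"api": "move_arm", "payload": {
  "plan": [
    {"dp": [-0.06, 0, 0], "turn": [0, 0, 0], "hand": -1},
    {"dp": [-0.12, 0, 0], "turn": [0, 0, 0], "hand": -1},
    {"dp": [-0.18, 0, 0], "turn": [0, 0, 0], "hand": -1},
    {"dp": [-0.22, 0, 0], "turn": [0, 0, 0], "hand": -1},
    {"dp": [-0.22, 0, 0], "turn": [0, 0, 0], "hand": -1}
  ]
}}

```text
clock: 4.4
tcp_pos: [0.5177, -0.156, 0.1541]
tcp_rot: [-0.003, 0.001, 1.0, -0.002]
wrist_force: [-3.0, 0.4, 2.2]
width: 0.007
```

{"api": "move_arm", "payload": {
  "plan": [
    {"dp": [-0.04, 0, 0], "turn": [0, 0, 0], "hand": -1},
    {"dp": [-0.08, 0, 0], "turn": [0, 0, 0], "hand": -1},
    {"dp": [-0.12, 0, 0], "turn": [0, 0, 0], "hand": -1},
    {"dp": [-0.12, 0, 0], "turn": [0, 0, 0], "hand": -1}
  ]
}}

```text
clock: 4.8
tcp_pos: [0.5307, -0.1561, 0.1542]
tcp_rot: [-0.002, 0.001, 1.0, -0.003]
wrist_force: [0.2, -0.3, 2.4]
width: 0.002
```

```bash
python3 - <<'E'
from h import *
print(env.sense()['tcp_pos'],env.sense()['wrist_force'])
im=env.get_image('scene');i=np.array(im['image'])[:,:,::-1]
cv2.imwrite('pics/push.png',cv2.resize(i[60:260,120:340],(660,600),interpolation=2))
b=[b for b in blobs(im,[0,140,60],[8,255,255],20) if 180<b[1][0]<240 and b[1][1]<160];print(b)
E
```

```text
[ 0.53074654 -0.15608232  0.15419021] [ 0.24705597 -0.31203591  2.35045516]
[([195, 124, 12, 13, 104], [200.6, 130.0])]
```

View pics/push.png

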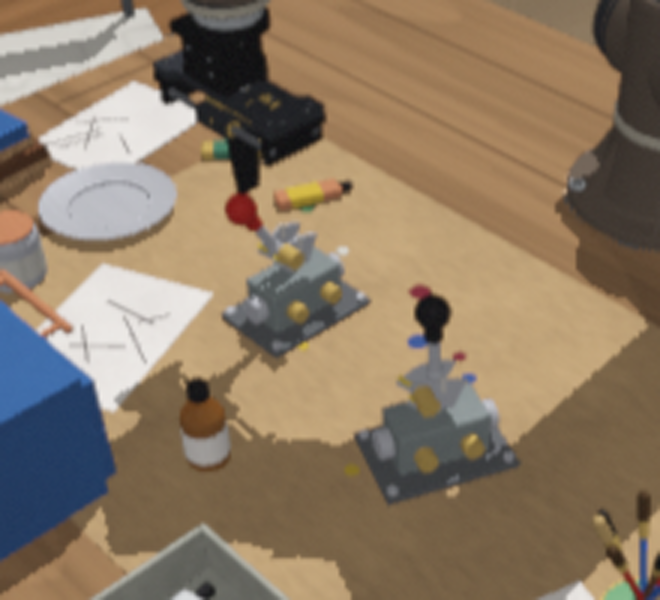

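The push force fell to 0, and the picture shows the red lever leaning far forward with its ball at (201,130). The black lever is upright. I back straight off, then go up and check.

{"api": "move_arm", "payload": {
  "plan": [
    {"dp": [0.2, 0, 0], "turn": [0, 0, 0], "hand": -1},
    {"dp": [0.5, 0, 0], "turn": [0, 0, 0], "hand": -1},
    {"dp": [0.9, 0, 0], "turn": [0, 0, 0], "hand": -1},
    {"dp": [1, 0, 0], "turn": [0, 0, 0], "hand": -1},
    {"dp": [1, 0, -0.4], "turn": [0, 0, 0], "hand": -1},
    {"dp": [1, 0, -0.8], "turn": [0, 0, 0], "hand": -1},
    {"dp": [1, 0, -0.8], "turn": [0, 0, 0], "hand": -1}
  ]
}}

```text
clock: 5.55
tcp_pos: [0.4332, -0.1566, 0.2391]
tcp_rot: [0.002, 0.001, 1.0, -0.005]
wrist_force: [-0.4, -0.5, -0.7]
width: 0.008
```

```bash
python3 - <<'E'
from h import *
s=env.sense();print(s['clock'],s['tcp_pos'],s['wrist_force'])
I={}
for n in ['scene','top']:
    I[n]=env.get_image(n)
S,T=I['scene'],I['top']; save(S,'fin_s');save(T,'fin_t')
bs=[b for b in blobs(S,[0,140,60],[8,255,255],20) if 180<b[1][0]<240 and b[1][1]<160]
bt=[b for b in blobs(T,[0,140,40],[8,255,255],20) if 340<b[1][0]<400 and 150<b[1][1]<260]
ks=[b for b in blobs(S,[0,0,0],[180,255,45]) if 240<b[1][0]<280 and 150<b[1][1]<180]
kt=[b for b in blobs(T,[0,0,0],[180,255,45]) if 235<b[1][0]<265 and 190<b[1][1]<215]
print(bs,bt,ks,kt)
p,e=cross(ray(T,bt[0][1]),ray(S,bs[0][1]));print(p,e,'angle',np.arctan2(p[0]-.4875,p[2]-.062))
if ks and kt: print(cross(ray(T,kt[0][1]),ray(S,ks[0][1])))
E
```

```text
5.55 [ 0.43324953 -0.15655395  0.23912758] [-0.37172338 -0.48700048 -0.71498947]
[([207, 115, 10, 14, 99], [211.4, 120.8])] [([362, 215, 15, 14, 159], [369.0, 221.5])] [([259, 159, 10, 15, 96], [263.6, 165.7])] [([244, 196, 15, 15, 174], [250.9, 202.7])]
[ 0.49729027 -0.15516998  0.1741761 ] 0.0013009169328592393 angle 0.08705534143189539
(array([0.53678635, 0.11181176, 0.17348701]), np.float64(0.0007637280995380767))
```

View pics/fin_t.png

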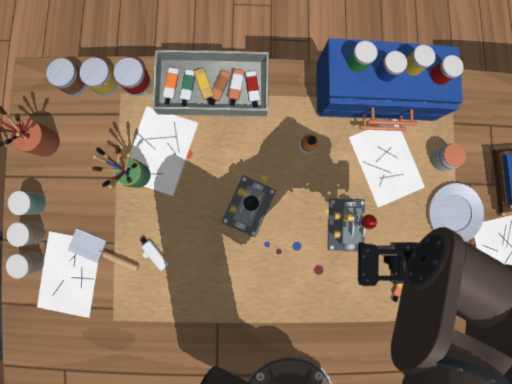

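It sprang back: the ball is at (369,221) in the top view, about 0.09 rad, so the zero force was only the crest. I repeat the push and go further, watching force and lever.

{"api": "move_arm", "payload": {
  "plan": [
    {"dp": [0.1, 0, 0.4], "turn": [0, 0, 0], "hand": -1},
    {"dp": [0.1, 0, 0.86], "turn": [0, 0, 0], "hand": -1},
    {"dp": [0.1, 0, 0.86], "turn": [0, 0, 0], "hand": -1},
    {"dp": [-0.2, 0, 0.86], "turn": [0, 0, 0], "hand": -1},
    {"dp": [-0.4, 0, 0.86], "turn": [0, 0, 0], "hand": -1},
    {"dp": [-0.6, 0, 0.86], "turn": [0, 0, 0], "hand": -1},
    {"dp": [-0.75, 0, 0.86], "turn": [0, 0, 0], "hand": -1},
    {"dp": [-0.85, 0, 0.86], "turn": [0, 0, 0], "hand": -1},
    {"dp": [-0.95, 0, 0.86], "turn": [0, 0, 0], "hand": -1},
    {"dp": [-0.97, 0, 0.86], "turn": [0, 0, 0], "hand": -1}
  ]
}}

```text
clock: 6.65
tcp_pos: [0.5296, -0.1565, 0.1496]
tcp_rot: [-0.001, 0.001, 1.0, -0.003]
wrist_force: [-0.3, -0.5, -0.0]
width: 0.003
```

{"api": "move_arm", "payload": {
  "plan": [
    {"dp": [-0.03, 0, 0], "turn": [0, 0, 0], "hand": -1},
    {"dp": [-0.06, 0, 0], "turn": [0, 0, 0], "hand": -1},
    {"dp": [-0.1, 0, 0], "turn": [0, 0, 0], "hand": -1},
    {"dp": [-0.1, 0, 0], "turn": [0, 0, 0], "hand": -1}
  ]
}}

```text
clock: 7.05
tcp_pos: [0.54, -0.1565, 0.1497]
tcp_rot: [-0.001, 0.001, 1.0, -0.003]
wrist_force: [0.4, 0.5, 0.1]
width: 0.009
```

```bash
cat > chk.py <<'E'
from h import *
s=env.sense();print(s['clock'],s['tcp_pos'],s['wrist_force'])
S=env.get_image('scene')
bs=[b for b in blobs(S,[0,140,60],[8,255,255],20) if 180<b[1][0]<240 and b[1][1]<160]
print(bs)
def ang(uv):
    o,d=ray(S,uv);p=o+d*(-.155-o[1])/d[1];return p,np.arctan2(p[0]-.4875,p[2]-.062),np.hypot(p[0]-.4875,p[2]-.062)
print(ang(bs[0][1]),'earlier',ang((200.6,130)))
E
python3 chk.py
```

```text
7.05 [ 0.54004884 -0.15654869  0.14969537] [0.40414185 0.4531449  0.0733348 ]
[([191, 131, 13, 10, 100], [196.5, 135.8])]
(array([ 0.55863891, -0.155     ,  0.14841529]), np.float64(0.6887408056395714), np.float64(0.1119300968810345)) earlier (array([ 0.54100295, -0.155     ,  0.16117643]), np.float64(0.494724713829645), np.float64(0.11268775342017848))
```

The lever now measures about 0.69 rad with no push force, against 0.49 on the first try. I back off again.

{"api": "move_arm", "payload": {
  "plan": [
    {"dp": [0.2, 0, 0], "turn": [0, 0, 0], "hand": -1},
    {"dp": [0.5, 0, 0], "turn": [0, 0, 0], "hand": -1},
    {"dp": [0.9, 0, 0], "turn": [0, 0, 0], "hand": -1},
    {"dp": [1, 0, 0], "turn": [0, 0, 0], "hand": -1},
    {"dp": [1, 0, -0.4], "turn": [0, 0, 0], "hand": -1},
    {"dp": [1, 0, -0.8], "turn": [0, 0, 0], "hand": -1},
    {"dp": [1, 0, -0.8], "turn": [0, 0, 0], "hand": -1},
    {"dp": [1, 0, -0.8], "turn": [0, 0, 0], "hand": -1},
    {"dp": [1, 0, -0.8], "turn": [0, 0, 0], "hand": -1}
  ]
}}

```text
clock: 8.0
tcp_pos: [0.4396, -0.1556, 0.2288]
tcp_rot: [-0.001, 0.001, 1.0, -0.003]
wrist_force: [0.2, 0.1, 0.4]
width: 0.002
```

```bash
python3 chk.py; python3 - <<'E'
from h import *
S=env.get_image('scene');T=env.get_image('top');save(S,'f2s');save(T,'f2t')
print([b for b in blobs(S,[0,0,0],[180,255,45]) if 240<b[1][0]<280 and 150<b[1][1]<180],[b for b in blobs(T,[0,140,40],[8,255,255],20)],[b for b in blobs(T,[0,0,0],[180,255,45]) if 235<b[1][0]<265 and 190<b[1][1]<215])
E
```

```text
8.0 [ 0.43959617 -0.15563047  0.22882084] [0.20342977 0.07754886 0.44349834]
[([191, 131, 12, 10, 96], [196.3, 135.7])]
(array([ 0.5593217 , -0.155     ,  0.14913378]), np.float64(0.6893650804279757), np.float64(0.11291878634313474)) earlier (array([ 0.54100295, -0.155     ,  0.16117643]), np.float64(0.494724713829645), np.float64(0.11268775342017848))
[([259, 159, 10, 15, 100], [263.7, 165.4])] [([432, 65, 17, 19, 169], [438.3, 75.3]), ([124, 71, 25, 23, 169], [139.8, 85.4]), ([246, 77, 12, 14, 134], [251.7, 83.3]), ([0, 121, 18, 11, 53], [8.5, 126.1]), ([17, 123, 6, 10, 35], [20.0, 127.4]), ([20, 134, 10, 5, 30], [24.8, 136.1]), ([187, 151, 5, 7, 24], [189.2, 154.2]), ([113, 157, 12, 22, 57], [120.1, 169.1]), ([359, 188, 13, 17, 164], [364.6, 195.2])] [([244, 196, 15, 15, 173], [250.9, 202.7])]
```

View pics/f2s.png

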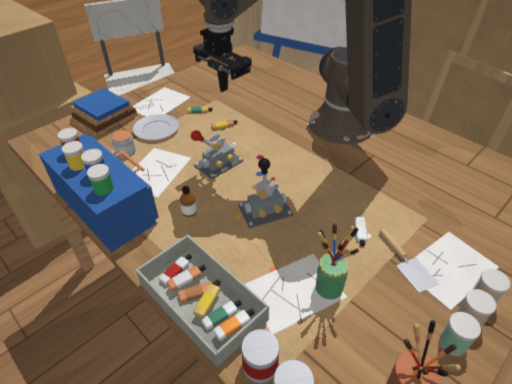

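The red lever stays over by itself, with its ball at (196,136). The black ball is still at (264,165), the jar is upright where it was, and the gripper is clear.

```bash
python3 -c "
from cell import env
print(env.hand_in())"
```

```text
the job is handed in; nothing more can be done
None
```

The red lift lever is in the float notch and stays there by itself, and I handed the job in at about 8 s on the robot's clock.

I pushed it forward with the shut fingers from behind the red ball. The first push stopped just short of the crest, at about 0.49 rad. I took the push force dropping to zero to mean it had gone over. When I backed off, the lever sprang back to about 0.09 rad. The second push went 10 mm further and it went over.

Last checks, with the gripper clear and the wrist force near zero:
- **Red lever:** it measured 0.689 rad both with the fingers still beside it and after I backed off. That figure is from one camera view. The ball came out about 113 mm from the lever's axis instead of 120 mm, so the angle is approximate.
- **Black lever:** its ball was within half a pixel of where it started in both views.
- **Brush jar:** the picture shows it upright where it was; I did not measure it again.

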